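# Wedge a glued block tight in the press

### The arm

A 7-joint arm with a two-finger parallel gripper is mounted at the origin on a cart in front of the work surface, level with it; the furniture and walls round the work are solid. World frame = base frame: x ahead of the robot, y to its left, z up, the work surface at z = 0. Lengths are in mm, angles in rad, forces in N, time in s.
With the tool pointing down it reaches from about 425 to 950 mm from the base axis. Payload 4.7 kg.
Tool frame: the origin (TCP) lies between the finger pads; the fingertips stand 17 mm ahead of it and the grasp point (between the pads) lies 2 mm behind it; z points along the fingers, y is the direction in which the jaws open and shut (so a half turn about z gives the same grasp; the last joint's range is limited). The gripper opens to 87 mm and grips with 3 to 60 N. Pads are 19 mm wide; open, the fingers measure 117 mm over their backs; the gripper's body (75 mm by 190 mm) begins 51 mm behind the grasp point.
Start: joints at [1.217, 0.469, -0.049, 1.532, 0.024, 1.141, -0.082], TCP at [215.452, -639.709, 239.573] pointing down, gripper open.
Joint ranges: [-2.59, 2.59], [-0.33, 1.99], [-1.39, 1.29], [0.1, 2.45], [-1.04, 4.18], [0.21, 1.99], [-2.66, 2.66]. Speed limits (rad/s): [2.57, 2.57, 3.14, 3.14, 3.14, 3.14, 3.14].

### API

Orientations are given as a 3x3 rotation matrix whose columns are the frame's x, y, z axes.
In Python, from bench import status, viewer, env, masks_of, landmark_of gives the robot as it stands.
- The arm moves only by the tool jog_arm, never from a script. Its argument "moves" is a list of rows, each a list of 2 entries, a list of its own where there are three numbers: the shift along the tool's x, y, z scaled (see below), then the turn about the tool's z scaled (see below). In form: [[[tx, ty, tz], turn], ...]. A call has 1 to 20 rows; each row is the pose to reach, as a shift and turn from the pose measured when the call began, along the tool's axes at that moment, turning the shorter way round; what a row does not reach only later rows make up. The controller multiplies each number of a shift by 0.4 m and each number of a turn by pi rad. A row lasts 1/12 s, in which the tool goes at most 41.7 mm and 7.16 degrees, less where a joint would pass 70% of its speed; a pose out of reach is approached as far as the arm can. A call with a number of a shift or a turn outside -1 to 1 is refused whole. A call with a gripper value outside its range is refused whole. "gripper" is the finger opening in mm, from 0 to 87, set as the call begins (left out, the last holds). The fingers move at their own pace and stop on an object; "squeeze" is the grip in N (left out, the last holds). Time passes only in rows, so rows that repeat a pose let the fingers close. It gives the time, the measured TCP pose, the force and the opening at its end, in the units of the state.
- status.observe(): the state, without advancing time (a new reading comes with each control period).
- viewer.get_image(name): name is "side" or "top"; returns a dict with "image" (480x640x3 uint8, red, green, blue), "depth" (480x640 float32, mm along the optical axis (not along the pixel's ray), 0 where there is no reading), "fx", "fy", "cx", "cy" (pixels), "D" ([k1, k2, p1, p2, k3] as OpenCV has them; the pictures are not rectified), "origin" and "rotation" of the camera in the world. Camera axes: x right, y down, z forward; pixel columns grow to the right and rows downward; lengths in mm; the calibration is good to about 2 mm. A picture is of the moment at which its call begins.
- env.close_job(): hands the job in, once; it reports no verdict.
Trained networks look in a picture, given as the dict that the camera call returned (one of the last four; its "shot" number tells which), for a name from the list of things; names that differ only in an ending like _2 or _b are one class to them, and where a whole thing is asked for, a point or a joint stands for the part that bears it (a point fixed in the world has none). Each returns a list of dicts, best first, with "conf" (0 to 1); they miss things now and then, are a little off and sometimes report something else, mostly with a low value. They report only what shows in the picture. A call takes as long as a camera call. They do not tell look-alikes from the thing itself.
- masks_of(picture, label): "region" (480x640 bool, what is visible of it) and "centre" ([column, row] as shares, 0 to 1, of the picture: columns of its width, rows of its height, amid what is visible of it).
- landmark_of(picture, label): "centre" ([column, row] as shares, 0 to 1, of the picture: columns of its width, rows of its height: a listed point, or the origin of a listed thing).
The state is a dict: "clock": time; "q": joint angles; "dq": joint speeds; "joint_torque": joint torques, N m; "ee_pos": TCP position; "orientation": TCP orientation; "wrist_force": force on the tool from outside, world axes, zero at the start; "ft_torque": the same for the moment, N m; "gripper_width": finger opening in mm.
Only numpy, scipy, OpenCV 4.12 (cv2) and the standard library are available. Lean on these libraries where they do the work, as an engineer would, in place of code of your own. Each camera call takes 0.05 s, during which the arm holds its last target. There are 200 camera calls.

### The job

The glued plywood block sits loose in the wedge press on the bench. Take the broad wooden wedge, drive it thin end first into the gap between the block and the slanting cleat until it jams and the block is pressed tight against the straight fence, then let go and leave it locked there. Leave the slim wedge where it lies: it is too thin for this gap.

Things in the scene. Friction and masses are not known exactly. Their poses are not given: they have to be found in the camera images.
- press: Fixed wedge press: board 150x142x9, three cleats, tops at z 39. Origin under it on the bench; +x the way the wedge is driven. In mm: board x -100..50, y -61..81; fence face y 50; end stop face x 25 (y 10..50); slanting cleat's face from (-34,-28) to (34,-11). With the block at the fence (its face at y 0) the gap, open to -x, narrows 1 in 4 from 27 wide at x -30 to 12 at x 30, like the wedge.
- block: Loose glued plywood block 50 x 50 x 40 mm high on the press board, between fence and gap. Origin: centre of its underside. Pressed home it is at about (0, 25) mm in the press frame; at the start it stands 1.5 to 4 mm short of fence and end stop, nearly square to them. It slides easily.
- wedge: Broad wedge, 120 long (x), 30 high, 60 g. Origin: underside, mid length. In mm: heel to grip x -60..-20, y -16..16; +y side straight (goes to the block); -y side bevelled to y 4 at the 12 thick thin end, x 60, which starts away from the robot. Jammed: axes parallel to the press's, origin at about (-30,-16,9) in its frame, heel standing out. A push of 15 to 20 N jams it; it stays when released.
- slim_wedge: Slim wooden wedge, not to be used: also 120 mm long and 30 mm high, but its heel is only 12 mm thick and its thin end 4 mm, so it would slip through the gap. Origin and axes as for the broad wedge. The two wedges may lie in either place.
Mind the look-alikes: they are no part of the job. Several things have the shape of the block; the one meant has the colours described above. Of the things shaped like the wedge, the wooden one is meant.

How it is judged:
By the outcome, as a careful person would: the job done as asked, in the order asked, and still so for the second after the job is handed in, with the robot touching nothing.
It also fails if it takes over 38 s, if anything falls off the work surface, if the arm or the gripper's body presses on something with over 40 N, if the wrist force passes 120 N, or if a joint passes its speed limit or range.

## Working session

There is one attempt and no reset: what is moved stays moved. The work goes in short steps, Python scripts to look and compute and a tool call to move; the robot and the scene stay as the last step left them, time stands still between calls to the robot, and variables do not carry over. Pictures are saved under pics/ and viewed, about 8 in all and at most 12, crops included, and the job is handed in when it is done.

Besides the shell and the picture viewer there is one more tool, called after "Emit:" as name(argument=value, ...), one argument or row to a line, values as JSON. jog_arm: Moves the arm, as the interface text tells. Its arguments: {"type":"object","properties":{"moves":{"type":"array"},"gripper":{"type":"number"},"squeeze":{"type":"number"}},"required":["moves"]}

```bash
mkdir -p pics; cat > h.py <<'E'
import numpy as np, cv2
from bench import status, viewer, env, masks_of, landmark_of
def pts(im):
    h,w=im["depth"].shape
    u,v=np.meshgrid(np.arange(w),np.arange(h))
    K=np.array([[im["fx"],0,im["cx"]],[0,im["fy"],im["cy"]],[0,0,1.]])
    n=cv2.undistortPoints(np.stack([u,v],-1).reshape(-1,1,2).astype(np.float64),K,np.array(im["D"],float)).reshape(h,w,2)
    d=im["depth"][...,None]
    return np.concatenate([n*d,d],-1)@np.array(im["rotation"]).T+np.array(im["origin"])
def save(im,name,crop=None,s=1):
    a=im["image"]
    if crop: a=a[crop[1]:crop[3],crop[0]:crop[2]]
    cv2.imwrite("pics/"+name,cv2.resize(a,None,fx=s,fy=s,interpolation=cv2.INTER_CUBIC)[...,::-1])
E
python3 - <<'E'
from h import *
t=viewer.get_image("top"); s=viewer.get_image("side")
save(t,"t0.png"); save(s,"s0.png")
for n,im in(("top",t),("side",s)):
    P=pts(im); print(n,im["origin"],im["fx"])
    for l in("press","block","wedge","slim_wedge"):
        for r in masks_of(im,l)[:5]:
            q=P[r["region"]&(im["depth"]>0)]
            print(l,round(r["conf"],2),np.round(np.array(r["centre"])*[640,480]),r["region"].sum(),np.round(np.median(q,0)),np.round(np.percentile(q[:,2],95)))
print(status.observe())
E
```

```text
top [344.51207319   4.42090566 999.90384177] 506.79942800953506
press 0.83 [232. 227.] 4289 [561. 199.  10.] 41.0
press 0.7 [435. 260.] 491 [ 498. -205.   28.] 32.0
block 0.82 [301. 240.] 735 [535.  50.  40.] 43.0
block 0.57 [221. 209.] 829 [595. 212.  49.] 52.0
wedge 0.92 [317. 313.] 792 [395.  24.  30.] 33.0
wedge 0.57 [362. 249.] 870 [519. -65.  30.] 33.0
slim_wedge 0.84 [434. 263.] 443 [ 493. -207.   28.] 32.0
side [282.43965967 794.25835041 511.47032987] 539.4959171326701
press 0.91 [257. 327.] 5645 [560. 242.  11.] 41.0
block 0.65 [234. 306.] 1159 [590. 220.  49.] 51.0
block 0.64 [310. 270.] 1121 [533.  63.  34.] 42.0
wedge 0.89 [389. 278.] 1497 [399.  29.  24.] 32.0
wedge 0.82 [334. 240.] 1284 [524. -57.  23.] 32.0
slim_wedge 0.89 [362. 212.] 919 [ 504. -204.   18.] 32.0
slim_wedge 0.49 [255. 328.] 5895 [561. 242.  11.] 41.0
{'clock': 0.5, 'q': array([ 1.21710219,  0.46863583, -0.04862973,  1.53255527,  0.02412714,
        1.14097528, -0.08229908]), 'dq': array([ 2.48941518e-04, -1.73143554e-03, -2.33542148e-03, -1.32661179e-04,
       -7.27654468e-05, -1.49810527e-03, -4.64726521e-04]), 'joint_torque': array([ 2.64537666e-04, -5.07360721e+01, -8.06356058e-02, -2.36225742e+01,
       -6.12616609e-02,  3.18562158e-02,  1.99005279e-05]), 'ee_pos': array([ 215.45308384, -639.68797144,  239.52533181]), 'orientation': array([[ 9.47700504e-01,  3.19161016e-01,  2.85744979e-05],
       [ 3.19161016e-01, -9.47700504e-01, -2.17460918e-06],
       [ 2.63860156e-05,  1.11807440e-05, -1.00000000e+00]]), 'wrist_force': array([ 0.1673752 ,  1.03031191, -0.30964048]), 'ft_torque': array([ 0.02334666, -0.04179257,  0.03973216]), 'gripper_width': 87.00805856301216}
```

View pics/t0.png

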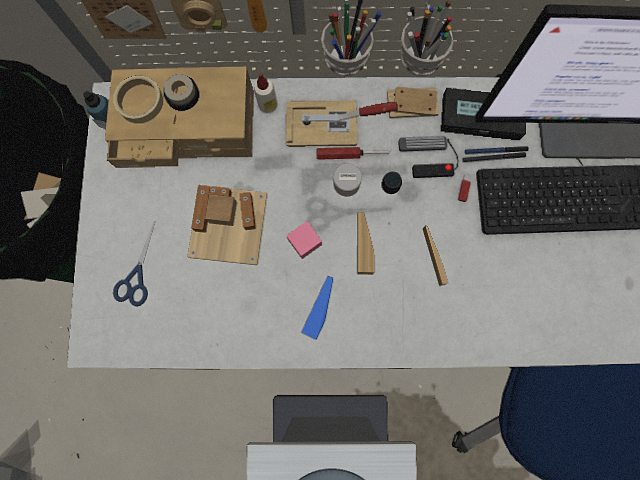

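View pics/s0.png

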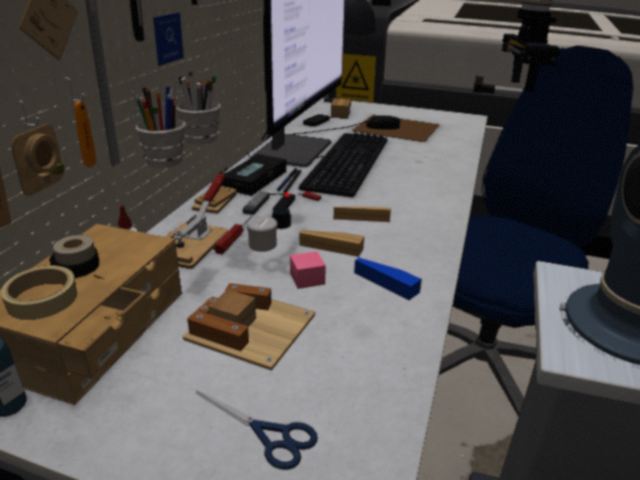

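The top view shows:
- **Press:** at (232,227), its board opening toward the robot and its fence on the left. The brown plywood block is in it at (219,209). The pink cube at (304,240) is a look-alike.
- **Wedges:** the broad wooden one is at (365,243) with its thin end up. The slim wooden one is at (435,255). The blue one at (318,308) is a look-alike.

I'll fit the poses of press, block and wedge, and overlay the fit on an enlarged crop to confirm.

```bash
cat > fit.py <<'E'
from h import *
from scipy.optimize import minimize
def proj(im,X):
    R=np.array(im["rotation"]);r,_=cv2.Rodrigues(R.T);t=-R.T@np.array(im["origin"])
    K=np.array([[im["fx"],0,im["cx"]],[0,im["fy"],im["cy"]],[0,0,1.]])
    return cv2.projectPoints(np.array(X,float),r,t,K,np.array(im["D"],float))[0].reshape(-1,2)
def world(p,poly,z):
    c,s=np.cos(p[2]),np.sin(p[2]);a=np.array(poly,float)@np.array([[c,s],[-s,c]])+p[:2]
    return np.c_[a,np.full(len(a),z)]
def sil(im,p,prisms,S=4):
    m=np.zeros((480*S,640*S),np.uint8)
    for poly,z0,z1 in prisms:
        X=np.r_[world(p,poly,z0),world(p,poly,z1)]
        h=cv2.convexHull(((proj(im,X)+.5)*S-.5).astype(np.float32))
        cv2.fillConvexPoly(m,np.round(h*16).astype(np.int32),255,shift=4)
    return cv2.resize(m,(640,480),interpolation=cv2.INTER_AREA)/255.
def fit(views,p0,prisms):
    f=lambda q:sum(np.abs(sil(im,[q[0],q[1],q[2]/50],prisms)-m).sum() for im,m in views)
    q0=np.array([p0[0],p0[1],p0[2]*50]);best=None
    for k in range(2):
        r=minimize(f,q0,method="Nelder-Mead",options=dict(initial_simplex=q0+np.r_[np.zeros((1,3)),np.diag([6,6,6.])],xatol=.05,fatol=.5)); q0=r.x
    return np.array([q0[0],q0[1],q0[2]/50]),r.fun
def comp(im,box,zmin,zmax=70):
    "mask of points above zmin within world box x0,x1,y0,y1"
    P=pts(im);return ((P[...,2]>zmin)&(P[...,2]<zmax)&(P[...,0]>box[0])&(P[...,0]<box[1])&(P[...,1]>box[2])&(P[...,1]<box[3])&(im["depth"]>0)).astype(float)
WEDGE=[(-60,-16),(-20,-16),(60,4),(60,16),(-60,16)]
SQ=[(-25,-25),(25,-25),(25,25),(-25,25)]
BOARD=[(-100,-61),(50,-61),(50,81),(-100,81)]
def draw(a,im,p,poly,z,off,s,col):
    cv2.polylines(a,[np.round(((proj(im,world(p,poly,z))-off+.5)*s-.5)*16).astype(np.int32)],True,col,1,cv2.LINE_AA,4)
E
cat > m1.py <<'E'
from fit import *
t=viewer.get_image("top"); s=viewer.get_image("side")
V={"top":[t],"side":[s],"both":[t,s]}
for k,v in V.items():
    w,e=fit([(i,comp(i,(440,610,-110,-25),7)) for i in v],[519,-65,0.],[(WEDGE,7,30)]); print(k,"wedge",w.round(3),e)
    b,e=fit([(i,comp(i,(540,650,170,255),44)) for i in v],[595,212,0.],[(SQ,44,49)]); print(k,"block",b.round(3),e)
    ms=[(i,(comp(i,(430,680,90,320),4.5)) ) for i in v]
    p,e=fit(ms,[571,189,-.05],[(BOARD,4,9),([(-34,50),(34,50),(34,70),(-34,70)],9,39)]); print(k,"press",p.round(3),e)
    if k=="top": wt,bt,pt=w,b,p
S=4;off=np.array([180,170]);a=cv2.resize(t["image"][170:285,180:380],None,fx=S,fy=S,interpolation=cv2.INTER_CUBIC)
draw(a,t,wt,WEDGE,30,off,S,(255,0,0));draw(a,t,bt,SQ,49,off,S,(0,255,0));draw(a,t,pt,BOARD,9,off,S,(0,0,255))
for c in([(-34,50),(34,50)],[(-34,-28),(34,-11)],[(25,10),(25,50)]): draw(a,t,pt,c,39,off,S,(0,255,255))
cv2.imwrite("pics/f1.png",a[...,::-1])
E
python3 m1.py
```

```text
top wedge [ 5.32868e+02 -6.91760e+01 -2.30000e-02] 23.6078431372549
top block [ 5.98886e+02  2.15676e+02 -1.36000e-01] 32.25098039215686
top press [ 5.98928e+02  1.95202e+02 -1.16000e-01] 253.3529411764706
side wedge [ 5.32575e+02 -7.28930e+01 -2.60000e-02] 59.627450980392155
side block [ 5.99058e+02  2.14081e+02 -1.29000e-01] 34.93333333333334
side press [ 5.99199e+02  1.91300e+02 -1.20000e-01] 761.5882352941177
both wedge [ 5.32164e+02 -6.94200e+01 -1.90000e-02] 156.7764705882353
both block [ 5.98973e+02  2.14827e+02 -1.24000e-01] 81.83921568627451
both press [ 5.98832e+02  1.92620e+02 -1.22000e-01] 1159.6901960784314
```

View pics/f1.png

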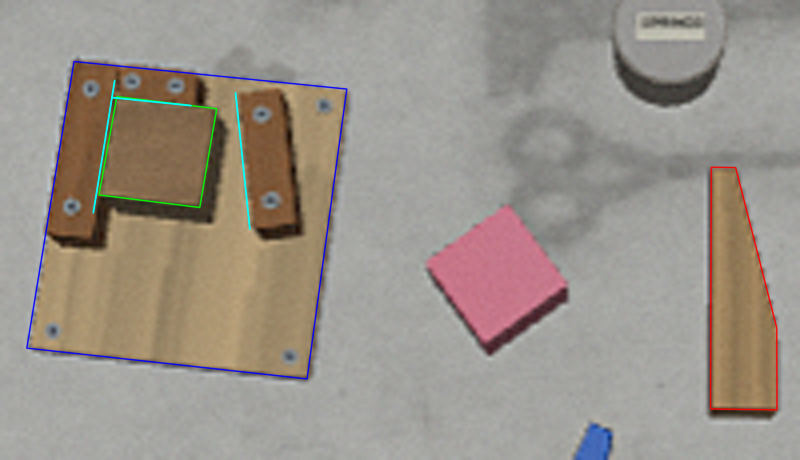

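The overlay confirms the target: the broad wooden wedge at crop (742,290), i.e. x 532.7, y -69.5, yaw -0.02. The board outline fits at about (599, 194, yaw -0.12). Relative to it, the block comes out about 20 mm in y, so the press y must be 1–2 mm smaller. Moving now.

Emit:
jog_arm(
  moves=[
    [[0.56,-0.57,0.1],0.11],
    [[0.56,-0.57,0.1],0.11],
    [[0.56,-0.57,0.1],0.11],
    [[0.56,-0.57,0.1],0.11],
    [[0.56,-0.57,0.1],0.11],
    [[0.56,-0.57,0.1],0.11],
    [[0.56,-0.57,0.1],0.11],
    [[0.56,-0.57,0.1],0.11],
    [[0.56,-0.57,0.1],0.11],
  ],
  gripper=87,
)

```text
clock: 1.35
ee_pos: [358.2, -345.2, 199.1]
orientation: [[1.0, -0.01, 0.0], [-0.01, -1.0, 0.004], [0.0, -0.004, -1.0]]
wrist_force: [-0.1, 0.0, 0.7]
gripper_width: 87.3
```

```bash
cat > go.py <<'E'
import sys,numpy as np
from bench import status
s=status.observe();R=np.array(s["orientation"]);p=np.array(s["ee_pos"])
print("clock",round(s["clock"],2),"p",p.round(1),"yaw",round(np.arctan2(R[1,0],R[0,0]),4),"F",np.round(s["wrist_force"],1),"w",round(s["gripper_width"],1),"zaxis",R[:,2].round(3))
if len(sys.argv)>4:
    x,y,z,yaw=map(float,sys.argv[1:5])
    print("row",(R.T@(np.array([x,y,z])-p)/400).round(4),round(-(yaw-np.arctan2(R[1,0],R[0,0]))/np.pi,4))
E
python3 go.py 492.7 -69 100 -0.022
```

```text
clock 1.35 p [ 358.2 -345.2  199.1] yaw -0.0098 F [-0.1  0.   0.7] w 87.3 zaxis [ 0.     0.004 -1.   ]
row [ 0.3293 -0.6928  0.2505] 0.0039
```

Emit:
jog_arm(
  moves=[
    [[0.329,-0.693,0.25],0.004],
    [[0.329,-0.693,0.25],0.004],
    [[0.329,-0.693,0.25],0.004],
    [[0.329,-0.693,0.25],0.004],
    [[0.329,-0.693,0.25],0.004],
    [[0.329,-0.693,0.25],0.004],
    [[0.329,-0.693,0.25],0.004],
    [[0.329,-0.693,0.25],0.004],
    [[0.329,-0.693,0.25],0.004],
    [[0.329,-0.693,0.25],0.004],
    [[0.329,-0.693,0.25],0.004],
  ],
)

```text
clock: 2.27
ee_pos: [492.5, -69.9, 100.2]
orientation: [[1.0, -0.023, 0.0], [-0.023, -1.0, 0.003], [0.0, -0.003, -1.0]]
wrist_force: [0.2, -1.0, -0.1]
gripper_width: 87.1
```

```bash
python3 go.py 492.7 -69.5 22 -0.022
```

```text
clock 2.27 p [492.5 -69.9 100.2] yaw -0.023 F [ 0.2 -1.  -0.1] w 87.1 zaxis [ 0.     0.003 -1.   ]
row [ 0.0004 -0.0003  0.1956] -0.0003
```

Emit:
jog_arm(
  moves=[
    [[0,0,0.1],0],
    [[0,0,0.15],0],
    [[0,0,0.18],0],
    [[0,0,0.195],0],
    [[0,0,0.195],0],
  ],
)

```text
clock: 2.68
ee_pos: [491.6, -71.5, 21.6]
orientation: [[1.0, -0.026, -0.002], [-0.026, -1.0, 0.002], [-0.002, -0.002, -1.0]]
wrist_force: [0.7, -0.1, 1.4]
gripper_width: 87.0
```

Emit:
jog_arm(
  moves=[
    [[0,0,0],0],
    [[0,0,0],0],
    [[0,0,0],0],
    [[0,0,0],0],
    [[0,0,0],0],
    [[0,0,0],0],
    [[0,0,0],0],
    [[0,0,0],0],
    [[0,0,0],0],
    [[0,0,0],0],
  ],
  gripper=20,
  squeeze=50,
)

```text
clock: 3.52
ee_pos: [491.6, -71.4, 21.6]
orientation: [[1.0, -0.026, -0.002], [-0.026, -1.0, 0.002], [-0.002, -0.002, -1.0]]
wrist_force: [0.4, 0.4, 0.2]
gripper_width: 31.9
```

```bash
python3 go.py 492.7 -69.5 110 -0.022
```

```text
clock 3.52 p [491.6 -71.4  21.6] yaw -0.0259 F [0.4 0.4 0.2] w 31.9 zaxis [-0.002  0.002 -1.   ]
row [ 0.0022 -0.0053 -0.221 ] -0.0012
```

Emit:
jog_arm(
  moves=[
    [[0,0,-0.1],0],
    [[0,0,-0.2],0],
  ],
)

```text
clock: 3.68
ee_pos: [489.3, -71.2, 100.0]
orientation: [[1.0, -0.025, -0.01], [-0.025, -1.0, 0.004], [-0.01, -0.003, -1.0]]
wrist_force: [2.4, -0.9, -0.2]
gripper_width: 31.9
```

```bash
python3 go.py 447.2 189.1 100 -0.12
```

```text
clock 3.68 p [489.3 -71.2 100. ] yaw -0.0255 F [ 2.4 -0.9 -0.2] w 31.9 zaxis [-0.01   0.004 -1.   ]
row [-0.1219 -0.6479  0.0034] 0.0301
```

Emit:
jog_arm(
  moves=[
    [[-0.122,-0.648,0.003],0.03],
    [[-0.122,-0.648,0.003],0.03],
    [[-0.122,-0.648,0.003],0.03],
    [[-0.122,-0.648,0.003],0.03],
    [[-0.122,-0.648,0.003],0.03],
    [[-0.122,-0.648,0.003],0.03],
    [[-0.122,-0.648,0.003],0.03],
    [[-0.122,-0.648,0.003],0.03],
    [[-0.122,-0.648,0.003],0.03],
    [[-0.122,-0.648,0.003],0.03],
  ],
)

```text
clock: 4.52
ee_pos: [447.2, 187.6, 99.8]
orientation: [[0.993, -0.121, -0.01], [-0.121, -0.993, 0.002], [-0.01, -0.001, -1.0]]
wrist_force: [-0.3, -1.2, 0.1]
gripper_width: 31.6
```

```bash
cat > m2.py <<'E'
from fit import *
t=viewer.get_image("top"); s=viewer.get_image("side")
save(t,"t2.png",(150,150,350,300),4); save(s,"s2.png",(150,220,350,370),4)
E
python3 m2.py; python3 go.py 447.2 189.1 40 -0.12
```

```text
clock 4.62 p [447.5 187.1 100. ] yaw -0.1229 F [ 0.4 -1.  -0.2] w 31.8 zaxis [-0.01   0.003 -1.   ]
row [ 1.000e-04 -4.600e-03  1.499e-01] -0.0009
```

View pics/s2.png

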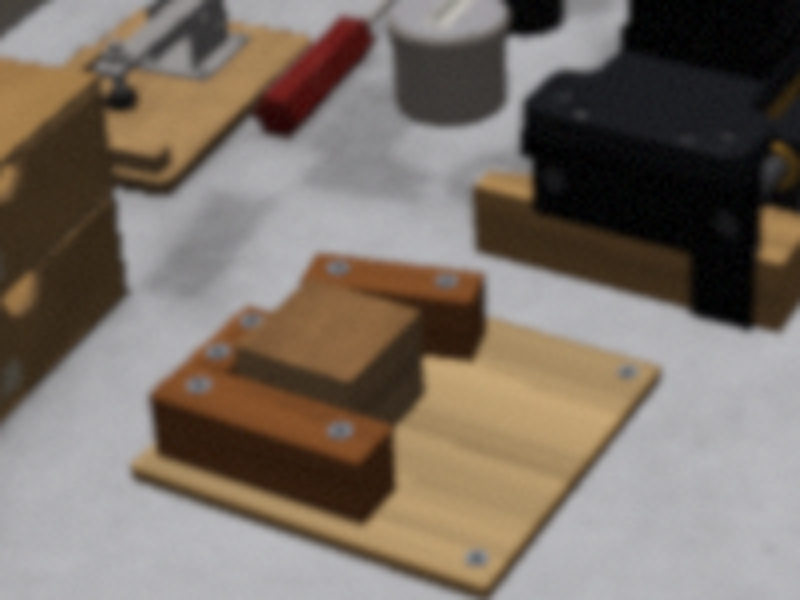

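Emit:
jog_arm(
  moves=[
    [[0,-0.005,0.08],-0.001],
    [[0,-0.005,0.14],-0.001],
    [[0,-0.005,0.167],-0.001],
    [[0,-0.005,0.167],-0.001],
    [[0,-0.005,0.167],-0.001],
  ],
)

```text
clock: 5.03
ee_pos: [447.4, 188.6, 33.2]
orientation: [[0.993, -0.121, -0.01], [-0.121, -0.993, 0.002], [-0.011, -0.001, -1.0]]
wrist_force: [0.4, 1.1, -0.4]
gripper_width: 31.8
```

```bash
cat > m3.py <<'E'
import sys
from fit import *
t=viewer.get_image("top"); s=status.observe();R=s["orientation"]
yaw=np.arctan2(R[1,0],R[0,0]); c=s["ee_pos"]+40*R[:,0]; w=[c[0],c[1],yaw]; z=s["ee_pos"][2]-21.6
P=[float(v) for v in sys.argv[2:5]]
d=np.array(w[:2])-P[:2];cc,ss=np.cos(P[2]),np.sin(P[2]); print("wedge in press",cc*d[0]+ss*d[1],-ss*d[0]+cc*d[1],yaw-P[2],"z",z)
S=5;off=np.array([180,170]);a=cv2.resize(t["image"][170:285,180:340],None,fx=S,fy=S,interpolation=cv2.INTER_CUBIC)
draw(a,t,w,WEDGE,z+30,off,S,(255,0,0));draw(a,t,P,BOARD,9,off,S,(0,0,255))
for q in([(-34,50),(34,50)],[(-34,-28),(34,-11)],[(25,10),(25,50)]): draw(a,t,P,q,39,off,S,(0,255,255))
cv2.imwrite("pics/"+sys.argv[1],a[...,::-1])
E
python3 m3.py t3.png 598.9 194 -0.118; python3 go.py
```

```text
wedge in press -109.50730842930804 -22.86800323056014 -0.002828982685943518 z 12.18761885203537
clock 5.08 p [447.8 189.   33.8] yaw -0.1208 F [ 0.   0.3 -0.6] w 31.7 zaxis [-0.009  0.003 -1.   ]
```

View pics/t3.png

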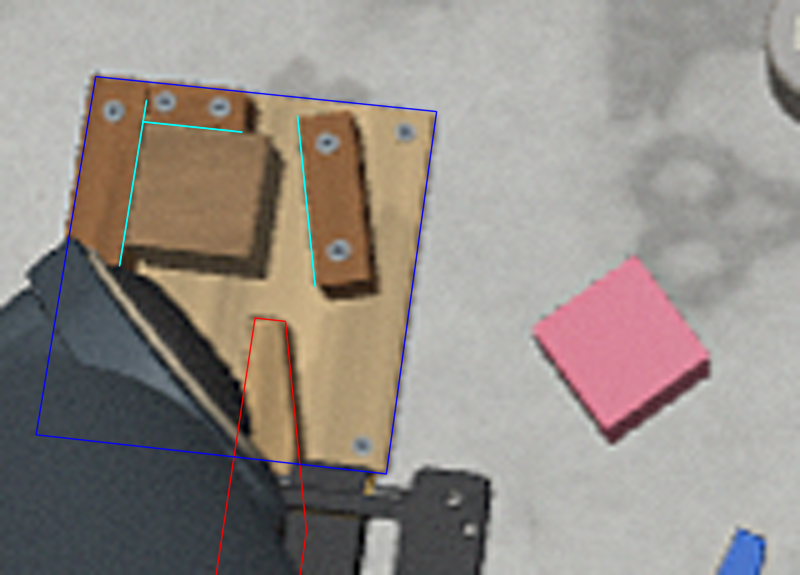

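The thin end matches the kinematic overlay at (270,320). The cleat face sits about 4 px right of the drawn line, which puts the press y at about 192.7. The wedge is lined up with the gap, so I'll advance to just before contact.

Emit:
jog_arm(
  moves=[
    [[0.03,0,0.001],0],
    [[0.06,0,0.002],0],
    [[0.09,0,0.0025],0],
    [[0.115,0,0.0025],0],
    [[0.13,0,0.0025],0],
    [[0.13,0,0.0025],0],
  ],
)

```text
clock: 5.58
ee_pos: [501.6, 182.4, 32.5]
orientation: [[0.992, -0.123, -0.007], [-0.123, -0.992, 0.003], [-0.008, -0.003, -1.0]]
wrist_force: [-0.0, 0.2, -1.6]
gripper_width: 31.7
```

```bash
python3 m3.py t4.png 598.9 192.7 -0.12;python3 go.py
```

```text
wedge in press -56.78357708579553 -22.032217595088362 -0.002003884865547867 z 10.637251099219604
clock 5.63 p [500.2 182.5  32.2] yaw -0.122 F [-0.4 -0.5 -0.3] w 31.3 zaxis [-0.009  0.003 -1.   ]
```

View pics/t4.png

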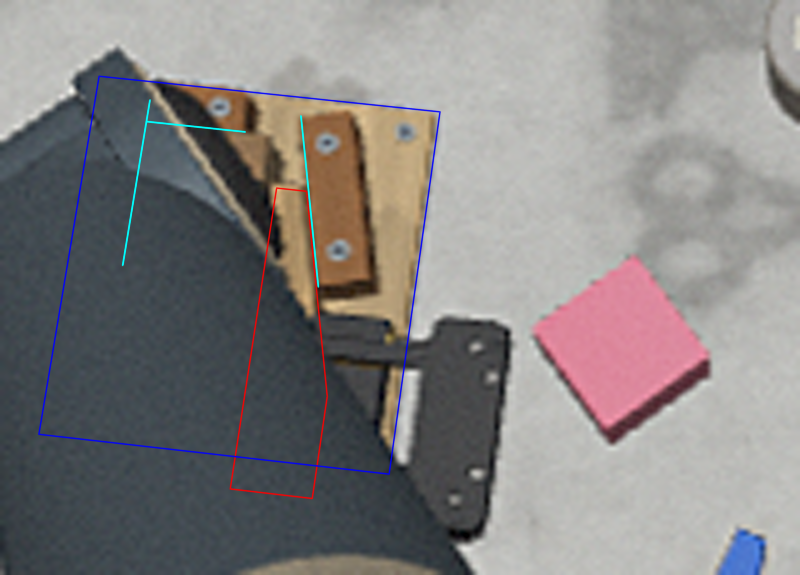

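Emit:
jog_arm(
  moves=[
    [[0.01,-0.003,0],0],
    [[0.02,-0.006,0],0],
    [[0.03,-0.009,0],0],
    [[0.04,-0.011,0],0],
    [[0.04,-0.011,0],0],
  ],
)

```text
clock: 6.05
ee_pos: [517.6, 185.1, 32.2]
orientation: [[0.993, -0.122, -0.008], [-0.122, -0.993, 0.003], [-0.008, -0.002, -1.0]]
wrist_force: [-0.3, -1.0, -0.5]
gripper_width: 31.9
```

```bash
python3 go.py
```

```text
clock 6.05 p [517.6 185.1  32.2] yaw -0.1222 F [-0.3 -1.  -0.5] w 31.9 zaxis [-0.008  0.003 -1.   ]
```

Emit:
jog_arm(
  moves=[
    [[0.006,-0.0015,0],0],
    [[0.012,-0.003,0],0],
    [[0.018,-0.0045,0],0],
    [[0.018,-0.0045,0],0],
  ],
)

```text
clock: 6.38
ee_pos: [525.0, 185.2, 31.9]
orientation: [[0.992, -0.123, -0.009], [-0.123, -0.992, 0.002], [-0.009, -0.001, -1.0]]
wrist_force: [-0.1, -2.6, -1.0]
gripper_width: 31.9
```

```bash
python3 go.py
```

```text
clock 6.38 p [525.  185.2  31.9] yaw -0.1231 F [-0.1 -2.6 -1. ] w 31.9 zaxis [-0.009  0.002 -1.   ]
```

Emit:
jog_arm(
  moves=[
    [[0.006,-0.001,0],0],
    [[0.012,-0.002,0],0],
    [[0.012,-0.002,0],0],
  ],
)

```text
clock: 6.63
ee_pos: [526.1, 184.9, 31.2]
orientation: [[0.993, -0.121, -0.016], [-0.121, -0.993, -0.001], [-0.016, 0.003, -1.0]]
wrist_force: [-9.1, -2.1, 4.8]
gripper_width: 31.6
```

```bash
python3 go.py
```

```text
clock 6.63 p [526.1 184.9  31.2] yaw -0.1213 F [-9.1 -2.1  4.8] w 31.6 zaxis [-0.016 -0.001 -1.   ]
```

Emit:
jog_arm(
  moves=[
    [[0.01,0,-0.002],0],
    [[0.02,0,-0.002],0],
    [[0.025,0,-0.002],0],
    [[0.025,0,-0.002],0],
    [[0.025,0,-0.002],0],
  ],
)

```text
clock: 7.05
ee_pos: [526.8, 184.8, 31.0]
orientation: [[0.992, -0.118, -0.034], [-0.118, -0.993, -0.004], [-0.033, 0.008, -0.999]]
wrist_force: [-20.7, 1.0, 13.2]
gripper_width: 31.4
```

```bash
python3 go.py
```

```text
clock 7.05 p [526.8 184.8  31. ] yaw -0.1183 F [-20.7   1.   13.2] w 31.4 zaxis [-0.034 -0.004 -0.999]
```

Emit:
jog_arm(
  moves=[
    [[0.015,0,-0.006],0],
    [[0.03,0,-0.008],0],
    [[0.032,0,-0.008],0],
    [[0.032,0,-0.008],0],
  ],
)

```text
clock: 7.38
ee_pos: [527.2, 184.8, 32.1]
orientation: [[0.992, -0.115, -0.058], [-0.116, -0.993, -0.008], [-0.056, 0.015, -0.998]]
wrist_force: [-25.0, 0.8, 12.2]
gripper_width: 31.8
```

```bash
python3 go.py
```

```text
clock 7.38 p [527.2 184.8  32.1] yaw -0.1159 F [-25.    0.8  12.2] w 31.8 zaxis [-0.058 -0.008 -0.998]
```

Emit:
jog_arm(
  moves=[
    [[0,0,0],0],
    [[0,0,0],0],
    [[0,0,0],0],
  ],
)

```text
clock: 7.63
ee_pos: [526.8, 184.8, 32.3]
orientation: [[0.992, -0.115, -0.059], [-0.116, -0.993, -0.008], [-0.057, 0.015, -0.998]]
wrist_force: [-4.4, -1.3, 4.2]
gripper_width: 31.9
```

Emit:
jog_arm(
  moves=[
    [[0,0,0],0],
    [[0,0,0],0],
    [[0,0,0],0],
    [[0,0,0],0],
    [[0,0,0],0],
    [[0,0,0],0],
  ],
  gripper=65,
)

```text
clock: 8.13
ee_pos: [527.1, 185.0, 32.3]
orientation: [[0.992, -0.115, -0.058], [-0.116, -0.993, -0.008], [-0.057, 0.014, -0.998]]
wrist_force: [-0.3, -0.7, -0.0]
gripper_width: 61.3
```

Released with no load on the wrist. I'll go straight up, then back toward the robot to clear the view.

Emit:
jog_arm(
  moves=[
    [[0,0,-0.05],0],
    [[0,0,-0.12],0],
    [[0,0,-0.22],0],
    [[0,0,-0.3],0],
    [[0,-0.0,-0.3],0],
  ],
)

```text
clock: 8.55
ee_pos: [538.4, 187.9, 158.8]
orientation: [[0.992, -0.115, -0.046], [-0.116, -0.993, -0.003], [-0.045, 0.008, -0.999]]
wrist_force: [0.9, 1.0, -0.4]
gripper_width: 64.4
```

Emit:
jog_arm(
  moves=[
    [[0,0.5,-0.1],0],
    [[0,0.5,-0.1],0],
    [[0,0.5,-0.1],0],
    [[0,0.5,-0.1],0],
    [[0,0.5,-0.1],0],
    [[0,0.5,-0.1],0],
    [[0,0.5,-0.1],0],
    [[0,0.5,-0.1],0],
  ],
)

```text
clock: 9.22
ee_pos: [517.1, -9.9, 200.3]
orientation: [[0.992, -0.115, -0.046], [-0.115, -0.993, -0.002], [-0.045, 0.007, -0.999]]
wrist_force: [0.4, 0.4, 0.3]
gripper_width: 65.1
```

```bash
cat > m4.py <<'E'
from fit import *
t=viewer.get_image("top"); s=viewer.get_image("side")
a=cv2.resize(t["image"][175:275,180:280],None,fx=4,fy=4,interpolation=cv2.INTER_CUBIC)
b=cv2.resize(s["image"][270:370,180:320],(400,286),interpolation=cv2.INTER_CUBIC)
o=np.zeros((400,800,3),np.uint8);o[:,:400]=a;o[:286,400:]=b;cv2.imwrite("pics/f4.png",o[...,::-1])
P=pts(t)
b,e=fit([(t,comp(t,(540,650,170,260),44.5))],[599,215,-.12],[(SQ,44.5,49)]); print("block",b.round(3),e)
d=b[:2]-[598.9,192.7];print("in press",np.cos(.12)*d[0]-np.sin(.12)*d[1],np.sin(.12)*d[0]+np.cos(.12)*d[1])
m=comp(t,(460,546,150,215),25); w,e=fit([(t,m)],[527,185,-.12],[([(-20,-16),(20,-16),(20,16),(-20,16)],25,39)]);print("heel",w.round(3),e)
print("clock",status.observe()["clock"])
E
python3 m4.py; python3 go.py
```

```text
block [ 6.01138e+02  2.18280e+02 -1.18000e-01] 34.25882352941177
in press -0.8403052985094006 25.66362819214705
heel [ 5.26788e+02  1.86584e+02 -7.10000e-02] 33.23137254901961
clock 9.3167
clock 9.32 p [517.   -8.7 200. ] yaw -0.113 F [-0.7  0.8  1.1] w 64.8 zaxis [-0.046 -0.002 -0.999]
```

View pics/f4.png

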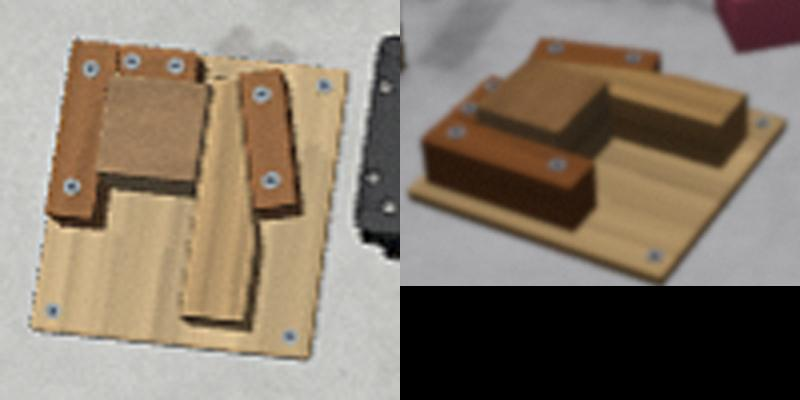

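The block is now flush to fence and stop, and the wedge fills the gap. The tool tilted while pushing, so I'll check that the wedge lies flat.

```bash
cat > m5.py <<'E'
from fit import *
for n in("top","side"):
    im=viewer.get_image(n);P=pts(im)
    d=P[...,:2]-[598.9,192.7];c,s=np.cos(.12),np.sin(.12)
    X=c*d[...,0]-s*d[...,1];Y=s*d[...,0]+c*d[...,1];Z=P[...,2]
    print(n,"board z",np.median(Z[(X>-95)&(X<-60)&(Y>20)&(Y<70)]).round(1),"block top",np.median(Z[(abs(X)<18)&(Y>8)&(Y<42)]).round(1),"cleat",np.median(Z[(abs(X)<25)&(Y>56)&(Y<68)]).round(1))
    for x in range(-90,30,15):
        m=(X>x)&(X<x+15)&(Y>(-24 if x<-50 else -10))&(Y<-3)&(Z>25)
        print(x+7,m.sum(),np.median(Z[m]).round(1) if m.any() else None,end="; ")
    print()
E
python3 m5.py
```

```text
top board z 9.4 block top 49.7 cleat 39.6
-83 87 41.7; -68 80 41.2; -53 81 41.0; -38 30 40.4; -23 25 41.3; -8 27 40.1; 7 22 40.2; 22 25 40.0; 
side board z 9.9 block top 50.1 cleat 39.8
-83 99 42.3; -68 84 42.0; -53 87 41.9; -38 31 41.9; -23 17 41.2; -8 1 42.2; 7 1 42.6; 22 0 None;
```

The heel stands about 2 mm high: the top is at z 41.7 there and 40.0 at the thin end. I'll seat it gently from above with the fingers closed, then push once on the heel to confirm the jam.

```bash
python3 go.py 520 185.7 90 -0.115
```

```text
clock 9.42 p [517.   -8.9 200. ] yaw -0.113 F [ 0.2  0.1 -0. ] w 64.9 zaxis [-0.046 -0.002 -0.999]
row [-0.0349 -0.4863  0.2732] 0.0006
```

Emit:
jog_arm(
  moves=[
    [[-0.035,-0.486,0.1],0],
    [[-0.035,-0.486,0.1],0],
    [[-0.035,-0.486,0.1],0],
    [[-0.035,-0.486,0.1],0],
    [[-0.035,-0.486,0.1],0],
    [[-0.035,-0.486,0.1],0],
    [[-0.035,-0.486,0.2],0],
    [[-0.035,-0.486,0.273],0],
    [[-0.035,-0.486,0.273],0],
    [[-0.035,-0.486,0.273],0],
  ],
  gripper=0,
  squeeze=20,
)

```text
clock: 10.25
ee_pos: [518.7, 185.9, 89.0]
orientation: [[0.993, -0.111, -0.05], [-0.111, -0.994, -0.003], [-0.049, 0.009, -0.999]]
wrist_force: [-0.1, 0.3, -0.0]
gripper_width: 6.6
```

```bash
python3 go.py 520 185.7 60.5 -0.115
```

```text
clock 10.25 p [518.7 185.9  89. ] yaw -0.1116 F [-0.1  0.3 -0. ] w 6.6 zaxis [-0.05  -0.003 -0.999]
row [ 0.0067 -0.0006  0.071 ] 0.0011
```

Emit:
jog_arm(
  moves=[
    [[0.004,0,0.03],0],
    [[0.006,0,0.055],0],
    [[0.006,0,0.07],0],
    [[0.006,0,0.08],0],
    [[0.006,0,0.083],0],
    [[0.006,0,0.083],0],
  ],
)

```text
clock: 10.75
ee_pos: [519.6, 185.3, 56.7]
orientation: [[0.993, -0.111, -0.05], [-0.111, -0.994, -0.004], [-0.049, 0.01, -0.999]]
wrist_force: [-2.2, -0.6, 6.3]
gripper_width: 0.4
```

```bash
python3 go.py
```

```text
clock 10.75 p [519.6 185.3  56.7] yaw -0.1119 F [-2.2 -0.6  6.3] w 0.4 zaxis [-0.05  -0.004 -0.999]
```

Emit:
jog_arm(
  moves=[
    [[0,0,0.006],0],
    [[0,0,0.01],0],
    [[0,0,0.01],0],
  ],
)

```text
clock: 11.0
ee_pos: [519.6, 185.3, 56.4]
orientation: [[0.993, -0.112, -0.049], [-0.112, -0.994, -0.005], [-0.048, 0.011, -0.999]]
wrist_force: [-8.5, -3.3, 25.6]
gripper_width: 0.6
```

Emit:
jog_arm(
  moves=[
    [[0,0,-0.03],0],
    [[0,0,-0.06],0],
    [[-0.1,0,-0.08],0],
    [[-0.14,0,-0.08],0],
    [[-0.14,0,-0.08],0],
    [[-0.14,0,-0.08],0],
  ],
)

```text
clock: 11.5
ee_pos: [465.7, 192.0, 91.8]
orientation: [[0.993, -0.111, -0.048], [-0.111, -0.994, -0.005], [-0.047, 0.01, -0.999]]
wrist_force: [0.6, 0.1, -0.8]
gripper_width: 0.5
```

```bash
python3 m5.py; python3 go.py 485 189.8 44 -0.12
```

```text
top board z nan block top 49.4 cleat 39.3
-83 112 422.1; -68 100 42.9; -53 79 39.5; -38 29 39.7; -23 25 40.0; -8 26 39.4; 7 24 39.6; 22 25 39.8; 
side board z 10.0 block top 50.1 cleat 39.8
-83 354 410.0; -68 361 387.6; -53 91 40.2; -38 24 40.5; -23 15 40.3; -8 0 None; 7 0 None; 22 0 None; 
clock 11.6 p [467.  191.7  91.4] yaw -0.1131 F [-0.3  0.3  0.9] w 0.7 zaxis [-0.048 -0.005 -0.999]
row [ 0.0509 -0.0016  0.1162] 0.0022
  return _methods._mean(a, axis=axis, dtype=dtype,
  ret = ret.dtype.type(ret / rcount)
```

Emit:
jog_arm(
  moves=[
    [[0.03,0,0.05],0.002],
    [[0.03,0,0.1],0.002],
    [[0.03,0,0.14],0.002],
    [[0.03,0,0.143],0.002],
    [[0.03,0,0.143],0.002],
  ],
)

```text
clock: 12.02
ee_pos: [476.4, 189.6, 32.8]
orientation: [[0.992, -0.12, -0.049], [-0.12, -0.993, -0.005], [-0.048, 0.011, -0.999]]
wrist_force: [0.7, -0.1, 0.3]
gripper_width: 0.4
```

```bash
python3 go.py 506 187.3 34 -0.12
```

```text
clock 12.02 p [476.4 189.6  32.8] yaw -0.1205 F [ 0.7 -0.1  0.3] w 0.4 zaxis [-0.049 -0.005 -0.999]
row [ 0.074  -0.0031 -0.0067] -0.0001
```

Emit:
jog_arm(
  moves=[
    [[0.02,-0.001,-0.001],0],
    [[0.035,-0.002,-0.002],0],
    [[0.045,-0.003,-0.003],0],
    [[0.052,-0.003,-0.003],0],
    [[0.06,-0.003,-0.003],0],
    [[0.06,-0.003,-0.003],0],
  ],
)

```text
clock: 12.52
ee_pos: [496.2, 188.7, 33.2]
orientation: [[0.991, -0.118, -0.058], [-0.119, -0.993, -0.007], [-0.057, 0.014, -0.998]]
wrist_force: [-12.0, 0.6, 9.2]
gripper_width: 0.8
```

```bash
python3 go.py
```

```text
clock 12.52 p [496.2 188.7  33.2] yaw -0.1192 F [-12.    0.6   9.2] w 0.8 zaxis [-0.058 -0.007 -0.998]
```

Emit:
jog_arm(
  moves=[
    [[0.015,0,0],0],
    [[0.025,0,0],0],
    [[0.025,0,0],0],
    [[0.025,0,0],0],
  ],
)

```text
clock: 12.85
ee_pos: [496.4, 188.7, 32.9]
orientation: [[0.99, -0.115, -0.076], [-0.116, -0.993, -0.011], [-0.075, 0.02, -0.997]]
wrist_force: [-22.0, 1.5, 17.4]
gripper_width: 0.2
```

Emit:
jog_arm(
  moves=[
    [[-0.02,0,0],0],
    [[-0.05,0,0],0],
    [[-0.06,0,-0.06],0],
    [[-0.06,0,-0.15],0],
    [[-0.06,0,-0.25],0],
    [[-0.06,0,-0.3],0],
  ],
)

```text
clock: 13.35
ee_pos: [484.3, 193.8, 159.0]
orientation: [[0.991, -0.115, -0.069], [-0.116, -0.993, -0.008], [-0.067, 0.016, -0.998]]
wrist_force: [0.2, 0.7, -0.1]
gripper_width: 0.6
```

Emit:
jog_arm(
  moves=[
    [[0,0.5,-0.1],0],
    [[0,0.5,-0.1],0],
    [[0,0.5,-0.1],0],
    [[0,0.5,-0.1],0],
    [[0,0.5,-0.1],0],
    [[0,0.5,-0.1],0],
    [[0,0.5,-0.1],0],
  ],
)

```text
clock: 13.93
ee_pos: [464.5, -7.1, 203.1]
orientation: [[0.99, -0.121, -0.065], [-0.122, -0.992, -0.009], [-0.064, 0.017, -0.998]]
wrist_force: [-0.5, 1.2, -0.4]
gripper_width: 0.1
```

```bash
python3 m5.py;  python3 m4.py; python3 go.py
```

```text
top board z 9.6 block top 49.7 cleat 39.5
-83 83 39.8; -68 81 39.3; -53 82 39.3; -38 28 39.4; -23 28 39.5; -8 26 39.4; 7 25 39.0; 22 24 39.3; 
side board z 9.8 block top 50.2 cleat 39.9
-83 94 40.2; -68 80 40.2; -53 86 40.3; -38 26 40.2; -23 17 40.0; -8 0 None; 7 0 None; 22 0 None; 
block [ 6.01022e+02  2.18232e+02 -1.11000e-01] 36.62352941176471
in press -0.9498953062864026 25.60228752504747
heel [ 5.26856e+02  1.86050e+02 -1.01000e-01] 37.325490196078434
clock 14.1333
clock 14.13 p [464.1  -3.  202. ] yaw -0.1139 F [-0.3  0.6  0.2] w 0.4 zaxis [-0.068 -0.008 -0.998]
```

View pics/f4.png

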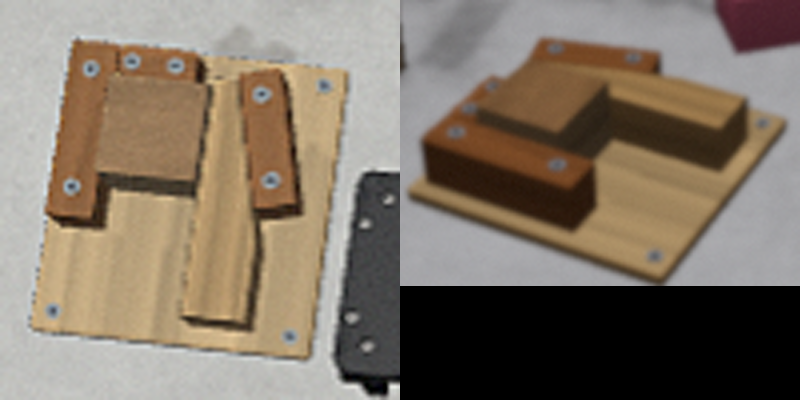

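The wedge is now flat and the robot is clear. The block is flush against the fence, and the wedge moved only 0.2 mm as the push rose from 12 to 22 N. Handing in.

```bash
python3 -c "
from bench import env; print(env.close_job())"
```

```text
the job is handed in; nothing more can be done
None
```

The broad wooden wedge is jammed in the gap, the block is pressed tight against the fence, and I handed the job in at about 14 s. I never touched the slim wedge, the blue wedge or the pink cube.

- **Driving:** I gripped the wedge by the heel and drove it thin end first until the wrist force reached about 25 N.
- **Mending the tilt:** After release the heel stood about 2 mm high. I pressed it flat with the fingers closed, at up to about 26 N. I then pushed on the heel again: it moved only 0.2 mm as the force rose from 12 to 22 N.

**Last checks:**
- **Wedge:** The top is level at about z 39–40 along its length. Its origin is at about (-31, -16) in the press frame, against the target of (-30, -16).
- **Block:** It measures (-0.9, 25.6) in the press frame, against (0, 25), and looks flush in both camera views.
- **Robot:** It stands clear and touches nothing.

**Disagreements:** The first board fit and the cleat faces differed by 1–2 mm in the press's y position. I used the value from the cleats. One camera fit of the heel's angle was off by about 0.02 rad, but the overlay showed the wedge parallel to the press.

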